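# Show the full tea tin to the phone

### The job

Exactly one of the three tea tins on the wooden board is still full: find it by its weight. Hold it up in the air in front of the phone on the stand, with its underside (where the date is stamped) squarely facing the phone's front camera, centred on the lens and about 12 cm from it, and finish while holding it still there. The two empty tins must be left standing upright on the board, and leave the mug, the bottle and the glass jar alone.

Things in the scene. Friction and masses are not known exactly. Their poses are not given: they have to be found in the camera images.
- tin_a: one of three look-alike square metal tea tins, 54 x 54 mm, with a fixed pale wooden lid (50 x 50 mm, from 100 to 112 mm up). Origin: centre of the underside, z up, x and y square to the sides. A row on the board, 115 mm pitch. Inside is a loose can: full in just one tin, any of the three (0.35 to 0.42 kg with the tin), empty in the others (0.14 kg). Only the weight tells
- tin_b: one of three look-alike square metal tea tins, 54 x 54 mm, with a fixed pale wooden lid (50 x 50 mm, from 100 to 112 mm up). Origin: centre of the underside, z up, x and y square to the sides. A row on the board, 115 mm pitch. Inside is a loose can: full in just one tin, any of the three (0.35 to 0.42 kg with the tin), empty in the others (0.14 kg). Only the weight tells
- tin_c: one of three look-alike square metal tea tins, 54 x 54 mm, with a fixed pale wooden lid (50 x 50 mm, from 100 to 112 mm up). Origin: centre of the underside, z up, x and y square to the sides. A row on the board, 115 mm pitch. Inside is a loose can: full in just one tin, any of the three (0.35 to 0.42 kg with the tin), empty in the others (0.14 kg). Only the weight tells
- board: fixed brown wooden board, 130 (x) x 360 (y) x 12 mm thick, flat on the counter; the tins stand in a row along its y. Origin: centre of its underside, z up
- stand: fixed dark metal phone stand with a base plate 150 (x) x 85 (y) x 8 mm; it and the phone rise to about 105 mm. Origin: on the counter below, 5 mm from the plate's centre towards +x; z up. Its -x side (the low edge of the phone) faces roughly towards the robot
- phone: black phone, 150 x 72 x 8 mm, fixed, screen up and robotwards. Origin: front camera lens on the screen's face, mid-width, 10 mm from the upper (far) end, 98 mm up, at x = 50 mm, y = 0 of the stand. z: out of the screen, where the camera looks, leaning 0.6 rad from vertical to the stand's -x; x: up the screen. Present: tin z along this z, underside's centre 120 mm out on it
- mug: white mug, 80 mm across, 90 mm tall, bystander. Origin: centre of its underside
- oil_bottle: green glass oil bottle, 64 mm across, 180 mm tall, bystander. Origin: centre of its underside
- jar: small amber glass jar with a metal cap, 52 mm across, 75 mm tall, bystander. Origin: centre of its underside

How it is judged:
At the end, for the whole second after the job is handed in: Full tin held still by the fingers alone, over 120 mm up: underside 95 to 145 mm out from the lens, within 25 mm of the camera's axis in phone x and y, tin axis within 0.22 rad of it, base to lens. The two light tins stand at rest, upright (0.1 rad), on the board, not touched ((((contact force between tin_a and the fingers above 1 N and height (world z) of tin_a above 0.12 m and linear speed of tin_a below 0.02 m/s and angular speed of tin_a below 0.2 rad/s and angle between the z axis of tin_a and the z axis of phone, either way round below 0.22 rad and angle between tin_a's own z axis and vertical below 1 rad and z of tin_a in the frame of phone between 0.095 and 0.145 m and x of tin_a in the frame of phone between -0.025 and 0.025 m and y of tin_a in the frame of phone between -0.025 and 0.025 m) and (contact force between tin_a and board below 0.1 N and contact force between tin_a and stand below 0.1 N and contact force between tin_a and tin_b below 0.1 N and contact force between tin_b and board between 0.6 and 2.2 N and angle between tin_b's own z axis and vertical below 0.1 rad and linear speed of tin_b below 0.02 m/s and contact force between tin_b and the arm below 0.1 N and contact force between tin_b and the fingers below 0.1 N and contact force between tin_a and tin_c below 0.1 N and contact force between tin_c and board between 0.6 and 2.2 N) and (angle between tin_c's own z axis and vertical below 0.1 rad and linear speed of tin_c below 0.02 m/s and contact force between tin_c and the arm below 0.1 N and contact force between tin_c and the fingers below 0.1 N)) or ((contact force between tin_b and the fingers above 1 N and height (world z) of tin_b above 0.12 m and linear speed of tin_b below 0.02 m/s and angular speed of tin_b below 0.2 rad/s and angle between the z axis of tin_b and the z axis of phone, either way round below 0.22 rad and angle between tin_b's own z axis and vertical below 1 rad and z of tin_b in the frame of phone between 0.095 and 0.145 m and x of tin_b in the frame of phone between -0.025 and 0.025 m and y of tin_b in the frame of phone between -0.025 and 0.025 m) and (contact force between tin_b and board below 0.1 N and contact force between tin_b and stand below 0.1 N and contact force between tin_b and tin_a below 0.1 N and contact force between tin_a and board between 0.6 and 2.2 N and angle between tin_a's own z axis and vertical below 0.1 rad and linear speed of tin_a below 0.02 m/s and contact force between tin_a and the arm below 0.1 N and contact force between tin_a and the fingers below 0.1 N and contact force between tin_b and tin_c below 0.1 N and contact force between tin_c and board between 0.6 and 2.2 N) and (angle between tin_c's own z axis and vertical below 0.1 rad and linear speed of tin_c below 0.02 m/s and contact force between tin_c and the arm below 0.1 N and contact force between tin_c and the fingers below 0.1 N)) or ((contact force between tin_c and the fingers above 1 N and height (world z) of tin_c above 0.12 m and linear speed of tin_c below 0.02 m/s and angular speed of tin_c below 0.2 rad/s and angle between the z axis of tin_c and the z axis of phone, either way round below 0.22 rad and angle between tin_c's own z axis and vertical below 1 rad and z of tin_c in the frame of phone between 0.095 and 0.145 m and x of tin_c in the frame of phone between -0.025 and 0.025 m and y of tin_c in the frame of phone between -0.025 and 0.025 m) and (contact force between tin_c and board below 0.1 N and contact force between tin_c and stand below 0.1 N and contact force between tin_c and tin_a below 0.1 N and contact force between tin_a and board between 0.6 and 2.2 N and angle between tin_a's own z axis and vertical below 0.1 rad and linear speed of tin_a below 0.02 m/s and contact force between tin_a and the arm below 0.1 N and contact force between tin_a and the fingers below 0.1 N and contact force between tin_c and tin_b below 0.1 N and contact force between tin_b and board between 0.6 and 2.2 N) and (angle between tin_b's own z axis and vertical below 0.1 rad and linear speed of tin_b below 0.02 m/s and contact force between tin_b and the arm below 0.1 N and contact force between tin_b and the fingers below 0.1 N)))); the arm keeps its last pose, push and grip.
It fails at once if the mug is pushed more than 30 mm from its place or tipped over (distance of mug from where it was at the start of the episode above 0.03 m or angle between mug's own z axis and vertical above 0.5 rad).
It fails at once if the oil bottle is pushed more than 30 mm from its place or tipped over (distance of oil_bottle from where it was at the start of the episode above 0.03 m or angle between oil_bottle's own z axis and vertical above 0.5 rad).
It fails at once if the jar is pushed more than 30 mm from its place or tipped over (distance of jar from where it was at the start of the episode above 0.03 m or angle between jar's own z axis and vertical above 0.5 rad).
It also fails if it takes over 64 s, if anything falls off the work surface, if the arm or the gripper's body presses on something with over 40 N, if the wrist force passes 120 N, or if a joint passes its speed limit or range.

### The arm

A 6-joint arm with a two-finger parallel gripper is mounted at the origin on the work surface. World frame = base frame: x ahead of the robot, y to its left, z up, the work surface at z = 0. Lengths are in m, angles in rad, forces in N, time in s.
With the tool pointing down it reaches from about 0.4 to 0.825 m from the base axis. Payload 7 kg.
Tool frame: the origin (TCP) lies at the very end of the fingers, on their centre line; the grasp point (between the pads) lies 19 mm behind it (arm.grasp_offset is the distance from the TCP to the grasp point, in m); z points along the fingers, y is the line along which they close (so a half turn about z gives the same grasp; the last joint's range is limited). The gripper opens to 88 mm and grips with 3 to 60 N. Pads are 19 mm wide; open, the fingers measure 130 mm over their backs; the gripper's body (78 mm by 193 mm) begins 47 mm behind the grasp point.
Start: joints at [-0.879, 0.359, 0.012, 0, -1.224, -0.288], TCP at [0.265, -0.621, 0.227] pointing down, gripper open.
Joint ranges: [-3.07, 3.07], [-1.43, 2.12], [-1.02, 1.25], [-3.03, 1.67], [-3.05, -0], [-3.03, 3.03]. Speed limits (rad/s): [2.39, 2.39, 3.01, 3.14, 3.14, 3.14].

### API

Orientations are given as [roll, pitch, yaw] about the fixed x, y, z axes, in that order (R = Rz(yaw) Ry(pitch) Rx(roll)).
In Python, from station import get_state, cams, arm, nets gives the robot as it stands.
- The arm moves only by the shell command python3 -m creep 'ROWS' [FORCE]. ROWS is a JSON object of lists of equal length, an entry for each row: "translation": the shift along the world's x, y, z in mm, a list of three; "spin": the turn about the world's z in rad; "gripper": the opening, from 0 (shut) to 1 (fully open). In form: {"translation": [[dx, dy, dz], ...], "spin": [spin, ...], "gripper": [gripper, ...]}. A call has 1 to 8 rows; each row shifts and turns the commanded pose from where the row before left it; what a row does not reach is not made up. A row lasts 1/10 s, in which the tool goes at most 50 mm and 8.59 degrees, less where a joint would pass 70% of its speed; a pose out of reach is approached as far as the arm can. A call is refused whole if a number of a shift passes 50 or a number of a turn 0.15, either way. A call with a gripper value outside its range is refused whole. The fingers move at their own pace and stop on an object; FORCE is the grip in N (left out, the last holds). Time passes only in rows, so rows that do not move let the fingers close. It gives the time, the measured TCP pose, the force, the opening and the grip force at its end, in the units of the state.
- get_state(): the state, without advancing time (a new reading comes with each control period).
- cams.grab_frame(name): name is "side" or "top"; returns a dict with "img" (420x560x3 uint8, red, green, blue), "mtx" (3x3 intrinsics, pixels), "D" ([k1, k2, p1, p2, k3] as OpenCV has them; the pictures are not rectified), "R" (3x3) and "t" (3): a world point X has camera coordinates R X + t. Camera axes: x right, y down, z forward; pixel columns grow to the right and rows downward; lengths in m; the calibration is good to about 2 mm. A picture is of the moment at which its call begins. There is no depth.
- arm.job_done(): hands the job in; it is judged then, once.
Trained networks look in the newest picture that a camera, given by its name, has taken for a name from the list of things; names that differ only in an ending like _2 or _b are one class to them, and where a whole thing is asked for, a point or a joint stands for the part that bears it (a point fixed in the world has none). Each returns a list of dicts, best first, with "confidence" (0 to 1); they miss things now and then, are a little off and sometimes report something else, mostly with a low value. They report only what shows in the picture. A call takes as long as a camera call.
- nets.search_frame(camera, label): "centre" ([x, y, z] in m, in world coordinates, good to about 4 mm: the middle of the surface that is visible of it).
- nets.pinpoint(camera, label): "centre" ([x, y, z] in m, in world coordinates, good to about 4 mm: a listed point, or the origin of a listed thing).
The state is a dict: "t": time; "q": joint angles; "qd": joint speeds; "joint_efforts": joint torques, N m; "eef_pos": TCP position; "ee_rot": TCP orientation; "force": force on the tool from outside, world axes, zero at the start; "moment": the same for the moment, N m; "width": finger opening in m; "gripper_force": force on a finger pad.
Only numpy, scipy, OpenCV 4.12 (cv2) and the standard library are available. Lean on these libraries where they do the work, as an engineer would, in place of code of your own. Each camera call takes 0.05 s, during which the arm holds its last target. There are 200 camera calls.

## Working session

There is one attempt and no reset: what is moved stays moved. The work goes in short steps, Python scripts to look and compute and a shell command to move; the robot and the scene stay as the last step left them, time stands still between calls to the robot, and variables do not carry over. Pictures are saved under pics/ and viewed, at most 10 in all, crops included, and the job is handed in when it is done.

```bash
mkdir -p pics; python3 - <<'E'
from station import get_state,cams,nets
import cv2
for c in("top","side"):
    cv2.imwrite(f"pics/{c}0.png",cams.grab_frame(c)["img"][:,:,::-1])
    for l in("tin_a","board","stand","phone","mug","oil_bottle","jar"):
        print(c,l,[([round(v,3) for v in d["centre"]],round(d["confidence"],2)) for d in nets.pinpoint(c,l)])
s=get_state();print(s)
E
```

```text
top tin_a [([0.594, -0.331, 0.011], 0.97), ([0.559, -0.104, 0.013], 0.92), ([0.563, -0.218, 0.006], 0.91), ([0.576, -0.213, -0.002], 0.22)]
top board [([0.573, -0.215, -0.002], 0.7)]
top stand [([0.532, 0.2, -0.0], 0.72), ([0.584, 0.193, 0.096], 0.48)]
top phone [([0.585, 0.195, 0.097], 0.85)]
top mug []
top oil_bottle [([0.765, -0.025, 0.0], 0.73)]
top jar [([0.753, -0.216, -0.001], 0.79)]
side tin_a [([0.557, -0.107, 0.015], 0.74), ([0.598, -0.327, 0.01], 0.65), ([0.559, -0.217, 0.011], 0.62)]
side board [([0.579, -0.214, 0.001], 0.96)]
side stand [([0.535, 0.204, 0.001], 0.86)]
side phone [([0.584, 0.189, 0.095], 0.75)]
side mug [([0.757, 0.182, 0.001], 0.88)]
side oil_bottle [([0.764, -0.027, 0.0], 0.76)]
side jar [([0.748, -0.214, -0.003], 0.76)]
{'t': 0.8, 'q': array([-8.78857187e-01,  3.58578462e-01,  1.19202584e-02, -3.98612138e-05,
       -1.22412584e+00, -2.88105193e-01]), 'qd': array([ 4.47618948e-04,  6.59570147e-05,  1.08364929e-03, -6.32036517e-04,
        7.39098088e-04, -4.54943391e-04]), 'joint_efforts': array([-2.04800795e-04, -5.82279646e+01,  2.93282408e+01,  7.00172827e+00,
        1.27672643e-02, -1.05577520e-07]), 'eef_pos': array([ 0.2652261 , -0.62067878,  0.22657682]), 'ee_rot': array([-3.14159153e+00,  3.94356955e-05, -2.73777225e+00]), 'force': array([0.00399325, 0.90299028, 0.43331878]), 'moment': array([-0.00158849, -0.00085336,  0.03799189]), 'gripper_force': 0.0, 'width': 0.0875302941719565}
```

View pics/top0.png

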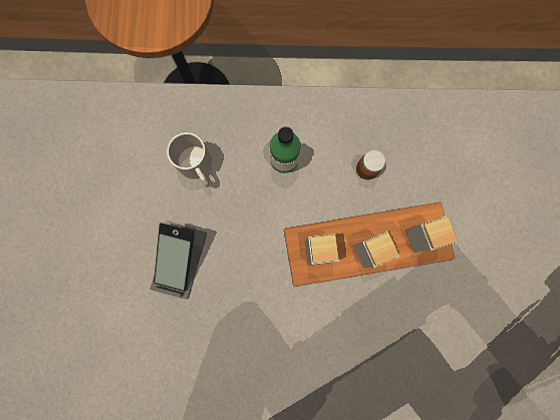

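View pics/side0.png

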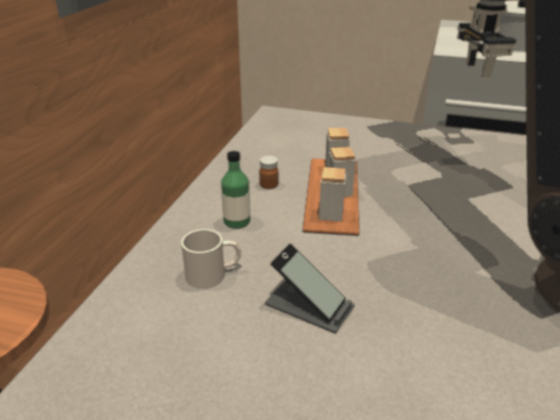

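```bash
cat > h.py <<'E'
import numpy as np,cv2
from station import cams
def ray(f,px,z):
    p=cv2.undistortPoints(np.array(px,float).reshape(-1,1,2),f["mtx"],f["D"]).reshape(-1,2)
    d=np.c_[p,np.ones(len(p))]@f["R"]; o=-f["R"].T@f["t"]
    return o+d*((z-o[2])/d[:,2])[:,None]
def lids(f):
    hsv=cv2.cvtColor(f["img"],cv2.COLOR_RGB2HSV)
    return hsv
E
python3 - <<'E'
from h import *
f=cams.grab_frame("top");im=f["img"]
K=f["mtx"];print(K[0,0],-f["R"].T@f["t"])
big=cv2.resize(im[200:300,270:470],(800,400),interpolation=cv2.INTER_CUBIC)
cv2.imwrite("pics/c1.png",big[:,:,::-1])
big=cv2.resize(im[215:305,140:230],(600,600),interpolation=cv2.INTER_CUBIC)
cv2.imwrite("pics/c2.png",big[:,:,::-1])
hsv=lids(f)
for (x,y) in((323,250),(378,250),(438,234),(400,215),(300,275)): print(hsv[y,x],im[y,x])
m=cv2.inRange(hsv,(10,70,160),(25,150,255))
m[:200]=0;m[300:]=0;m[:,:280]=0
for c in cv2.findContours(m,0,2)[0]:
    if cv2.contourArea(c)<150: continue
    w=ray(f,c.reshape(-1,2),.124)
    r=cv2.minAreaRect((w[:,:2]*1000).astype(np.float32));print(r,np.radians(r[2]))
m=cv2.inRange(hsv,(5,100,60),(20,255,255));m[:190]=0;m[300:]=0;m[:,:270]=0
c=max(cv2.findContours(m,0,2)[0],key=cv2.contourArea);r=cv2.minAreaRect((ray(f,c.reshape(-1,2),.012)[:,:2]*1000).astype(np.float32));print("board",r)
E
```

```text
406.83327040321234 [ 0.50963895 -0.01756945  0.91223009]
[ 20 122 218] [218 182 114]
[ 18 127 218] [218 173 109]
[ 18 128 217] [217 173 108]
[ 13 169 199] [199 123  67]
[ 13 167 183] [183 115  63]
((559.2492065429688, -103.9510726928711), (52.87557601928711, 52.82472610473633), 7.630434989929199) 0.1331762139336449
((560.171142578125, -216.7757110595703), (56.390785217285156, 48.97077941894531), 25.722564697265625) 0.4489434460245436
((597.1547241210938, -329.91986083984375), (59.61732482910156, 49.69141387939453), 20.04647445678711) 0.3498769826878768
board ((579.4251098632812, -221.91151428222656), (129.18246459960938, 372.6861877441406), 10.924430847167969)
```

View pics/c1.png

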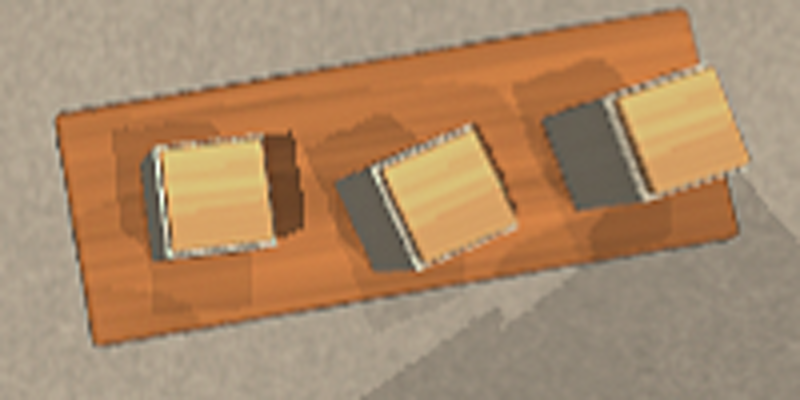

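View pics/c2.png

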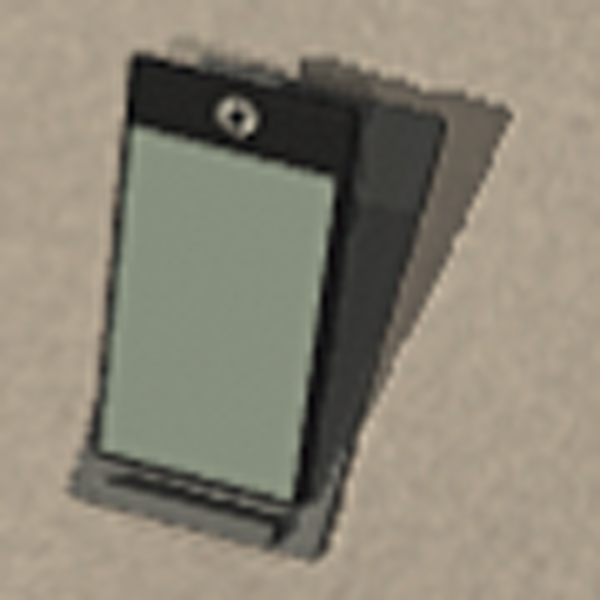

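```bash
python3 - <<'E'
from h import *
f=cams.grab_frame("top")
for n,c in dict(A=[(162,145),(262,135),(275,240),(172,252)],B=[(382,168),(472,128),(516,228),(422,265)],C=[(616,97),(712,67),(748,158),(650,194)]).items():
    w=ray(f,np.array(c)/4+[269.6,199.6],.124)[:,:2]*1000
    print(n,w.mean(0).round(1),[round(float(np.arctan2(*(b-a)[::-1])%(np.pi/2)),3) for a,b in zip(w,np.roll(w,-1,0))],[round(float(np.hypot(*(b-a)))) for a,b in zip(w,np.roll(w,-1,0))])
P=lambda p,z:ray(f,np.array([p])/6.667+[139.6,214.6],z)[0,:2]*1000
print("lens",P((236,117),.098))
for a,b,z in(((132,128),(335,178),.092),((132,60),(355,105),.10),((100,455),(297,500),.025)):
    d=P(a,z)-P(b,z);print("yaw",np.arctan2(-d[0],d[1]),np.hypot(*d))
d=(P((132,128),.092)+P((335,178),.092)-P((100,455),.022)-P((297,500),.022))/2;print(d,np.arctan2(d[1],d[0]))
E
```

```text
A [ 559.  -105.6] [0.122, 0.123, 0.138, 0.103] [49, 51, 50, 52]
B [ 559.5 -216.4] [0.437, 0.398, 0.392, 0.384] [48, 52, 49, 50]
C [ 595.1 -329.5] [0.325, 0.336, 0.371, 0.305] [49, 47, 51, 49]
lens [585.40821562 190.38556857]
yaw -0.21949530955059823 63.49994382448671
yaw -0.17800251714737705 68.58851621028171
yaw -0.20049887706722802 65.10108848008363
[ 99.05921271 -22.62325889] -0.22453034876298988
```

```bash
python3 -m creep '{"translation":[[33,29,0],[33,29,0],[33,29,0],[33,29,0],[33,29,0],[33,29,0],[33,29,0],[33,29,0]],"spin":[-0.035,-0.034,0,0,0,0,0,0],"gripper":[1,1,1,1,1,1,1,1]}' 30
python3 -m creep '{"translation":[[33,29,0],[33,30,0],[0,0,0],[0,0,0]],"spin":[0,0,0,0],"gripper":[1,1,1,1]}'
```

```text
t: 1.7
eef_pos: [0.5304, -0.3873, 0.2268]
ee_rot: [-3.141, 0.0, -2.807]
force: [0.5, -0.9, 1.0]
width: 0.0876
gripper_force: 0.0
t: 2.1
eef_pos: [0.5958, -0.3286, 0.2261]
ee_rot: [3.141, -0.001, -2.805]
force: [0.8, -1.1, -0.8]
width: 0.0877
gripper_force: 0.0
```

```bash
cat >> h.py <<'E'
from station import get_state
def fz(n=8):
    a=[]
    for _ in range(n):
        cams.grab_frame("top");a.append(get_state()["force"])
    return np.mean(a,0).round(2),np.std(a,0).round(2)
E
python3 -c "
from h import *;print(fz())"
python3 -m creep '{"translation":[[0,-1,-40],[0,0,-40],[0,0,-40],[0,0,-20],[0,0,-13],[0,0,0],[0,0,0],[0,0,0]],"spin":[0,0,0,0,0,0,0,0],"gripper":[1,1,1,1,1,1,0,0]}' 30
python3 -m creep '{"translation":[[0,0,0],[0,0,0],[0,0,0],[0,0,0]],"spin":[0,0,0,0],"gripper":[0,0,0,0]}'
```

```text
(array([-0.2 ,  0.17,  0.11]), array([0.53, 0.46, 0.12]))
t: 3.3
eef_pos: [0.5963, -0.3311, 0.0754]
ee_rot: [-3.14, 0.002, -2.807]
force: [-0.1, -0.6, 0.3]
width: 0.0767
gripper_force: 0.0
t: 3.7
eef_pos: [0.5954, -0.3307, 0.0742]
ee_rot: [-3.141, 0.001, -2.807]
force: [-0.0, 1.7, 3.8]
width: 0.0542
gripper_force: 29.9
```

```bash
python3 -m creep '{"translation":[[0,0,5],[0,0,10],[0,0,5],[0,0,0],[0,0,0]],"spin":[0,0,0,0,0],"gripper":[0,0,0,0,0]}'
python3 -c "
from h import *;print(fz())"
```

```text
t: 4.2
eef_pos: [0.5953, -0.3307, 0.0938]
ee_rot: [-3.141, 0.0, -2.807]
force: [-0.2, -0.8, -1.5]
width: 0.0536
gripper_force: 29.9
(array([-0.13,  0.01, -1.14]), array([0.41, 0.52, 0.44]))
```

```bash
python3 -m creep '{"translation":[[0,0,-8],[0,0,-8],[0,0,-4],[0,0,0],[0,0,0],[0,0,0],[0,0,0],[0,0,0]],"spin":[0,0,0,0,0,0,0,0],"gripper":[0,0,0,0,0.7,1,1,1]}'
python3 -m creep '{"translation":[[0,0,20],[0,0,40],[0,0,35],[-9,29,0],[-9,29,0],[-9,29,0],[-8,27,0],[0,0,0]],"spin":[0,0,0,0.03,0.035,0,0,0],"gripper":[1,1,1,1,1,1,1,1]}'
python3 -m creep '{"translation":[[0,0,-10],[0,0,-40],[0,0,-30],[0,0,-15],[0,0,0],[0,0,0],[0,0,0],[0,0,0]],"spin":[0,0,0,0,0,0,0,0],"gripper":[1,1,1,1,1,0,0,0]}'
python3 -m creep '{"translation":[[0,0,0],[0,0,0],[0,0,0],[0,0,0],[0,0,5],[0,0,10],[0,0,5],[0,0,0]],"spin":[0,0,0,0,0,0,0,0],"gripper":[0,0,0,0,0,0,0,0]}'
python3 -c "
from h import *;print(fz())"
```

```text
t: 5.4
eef_pos: [0.5952, -0.3308, 0.0733]
ee_rot: [3.142, -0.0, -2.807]
force: [-0.3, -0.5, -0.3]
width: 0.0798
gripper_force: 0.0
t: 6.2
eef_pos: [0.5594, -0.2143, 0.1691]
ee_rot: [3.141, 0.001, -2.74]
force: [0.4, -0.7, 0.3]
width: 0.0873
gripper_force: 0.0
t: 7.0
eef_pos: [0.561, -0.217, 0.0747]
ee_rot: [-3.141, 0.002, -2.742]
force: [-0.2, 0.3, -0.8]
width: 0.069
gripper_force: 0.0
t: 7.8
eef_pos: [0.5609, -0.2168, 0.0947]
ee_rot: [-3.141, 0.002, -2.742]
force: [1.0, -0.5, -1.0]
width: 0.0542
gripper_force: 29.8
(array([-0.19,  0.13, -1.61]), array([0.42, 0.7 , 0.47]))
```

```bash
python3 -m creep '{"translation":[[0,0,-8],[0,0,-8],[0,0,-4],[0,0,0],[0,0,0],[0,0,0],[0,0,0],[0,0,0]],"spin":[0,0,0,0,0,0,0,0],"gripper":[0,0,0,0,0.7,1,1,1]}'
python3 -m creep '{"translation":[[0,0,20],[0,0,40],[0,0,35],[4,29,0],[4,29,0],[4,29,0],[4,26,0],[0,0,0]],"spin":[0,0,0,-0.07,-0.07,-0.07,-0.07,0],"gripper":[1,1,1,1,1,1,1,1]}'
python3 -m creep '{"translation":[[0,0,-15],[0,0,-40],[0,0,-30],[0,0,-14],[0,0,0],[0,0,0],[0,0,0],[0,0,0]],"spin":[0,0,0,0,0,0,0,0],"gripper":[1,1,1,1,1,0,0,0]}'
python3 -m creep '{"translation":[[0,0,0],[0,0,0],[0,0,0],[0,0,0],[0,0,5],[0,0,10],[0,0,10],[0,0,0]],"spin":[0,0,0,0,0,0,0,0],"gripper":[0,0,0,0,0,0,0,0]}'
python3 -c "
from h import *;print(fz())
im=cams.grab_frame('side')['img'];cv2.imwrite('pics/s1.png',cv2.resize(im[120:270,240:440],(800,600))[:,:,::-1])"
```

```text
t: 9.0
eef_pos: [0.5601, -0.2168, 0.0732]
ee_rot: [3.141, -0.0, -2.742]
force: [-0.1, 0.3, 0.5]
width: 0.079
gripper_force: 0.0
t: 9.8
eef_pos: [0.5767, -0.1013, 0.1686]
ee_rot: [3.141, 0.0, -3.022]
force: [1.0, -0.6, -0.7]
width: 0.0879
gripper_force: 0.0
t: 10.6
eef_pos: [0.577, -0.1037, 0.0708]
ee_rot: [-3.141, 0.002, -3.022]
force: [0.9, -0.3, 0.2]
width: 0.0691
gripper_force: 0.0
t: 11.4
eef_pos: [0.5772, -0.1037, 0.0964]
ee_rot: [-3.141, 0.003, -3.022]
force: [0.3, -0.0, -2.8]
width: 0.054
gripper_force: 30.0
(array([-0.24,  0.02, -3.57]), array([0.73, 0.48, 0.68]))
```

View pics/s1.png

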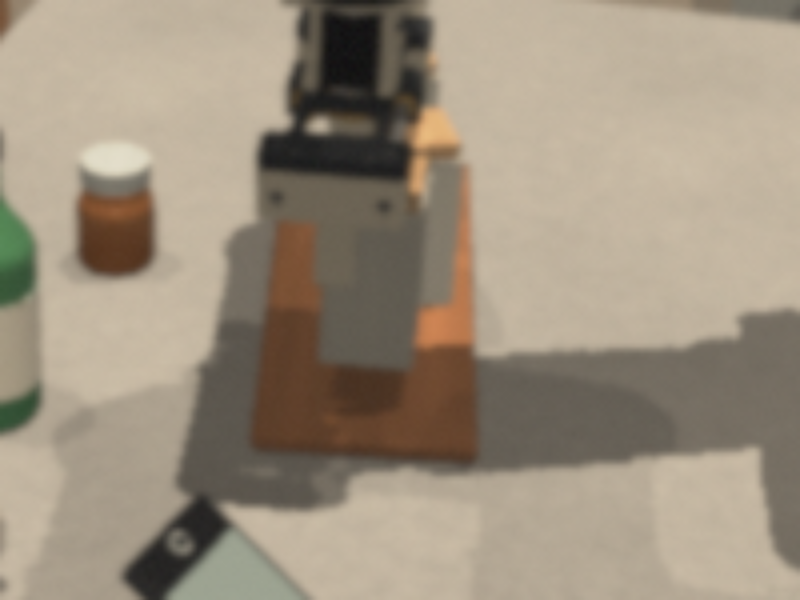

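```bash
cat >> h.py <<'E'
from station import nets
def tilt():
    s=get_state();p=s["eef_pos"]+[0,0,.019];yaw=s["ee_rot"][2]+np.pi
    e=np.array([np.cos(yaw),np.sin(yaw)])
    for c in("side","top"):
        for _ in range(2):
            cams.grab_frame(c)
            for d in nets.pinpoint(c,"tin_a"):
                v=np.array(d["centre"])-p
                if np.hypot(*v[:2])<.06: print(c,"along",round(v[:2]@e*1000),"lat",round((v[1]*e[0]-v[0]*e[1])*1000),"dz",round(v[2]*1000),"tilt",round(float(np.arctan2(v[:2]@e,-v[2])+np.arctan2(18,76)),2),round(d["confidence"],2))
    print("t",s["t"],"f",fz(3)[0],s["gripper_force"])
E
python3 -c "
from h import *;tilt()"
python3 -m creep '{"translation":[[0,0,0],[0,0,0],[0,0,0],[0,0,0]],"spin":[0,0,0,0],"gripper":[0,0,0,0]}' 14
python3 -c "
from h import *;tilt()"
python3 -m creep '{"translation":[[0,0,0],[0,0,0],[0,0,0],[0,0,0]],"spin":[0,0,0,0],"gripper":[0,0,0,0]}' 10
python3 -c "
from h import *;tilt()"
```

```text
side along -21 lat -3 dz -78 tilt -0.03 0.78
side along -18 lat -3 dz -75 tilt -0.01 0.79
top along -17 lat -2 dz -76 tilt 0.02 0.66
top along -19 lat 1 dz -75 tilt -0.02 0.52
t 11.85 f [-0.25  0.01 -3.58] 29.99200578778982
t: 12.8
eef_pos: [0.5762, -0.1037, 0.0946]
ee_rot: [3.142, 0.0, -3.022]
force: [0.5, -0.1, -3.2]
width: 0.0539
gripper_force: 14.0
side along -24 lat -3 dz -75 tilt -0.07 0.77
side along -21 lat -1 dz -78 tilt -0.03 0.79
top along -16 lat 1 dz -74 tilt 0.02 0.52
top along -17 lat 4 dz -78 tilt 0.01 0.52
t 12.8 f [ 0.08  0.21 -3.45] 13.993101487867534
t: 13.75
eef_pos: [0.5762, -0.1037, 0.0945]
ee_rot: [-3.142, -0.0, -3.022]
force: [-1.8, 0.4, -3.0]
width: 0.0541
gripper_force: 10.0
side along -20 lat -2 dz -75 tilt -0.03 0.7
side along -19 lat -2 dz -73 tilt -0.02 0.85
top along -18 lat 0 dz -79 tilt 0.01 0.5
top along -16 lat 1 dz -73 tilt 0.02 0.67
t 13.75 f [-0.31 -0.06 -3.01] 9.993780817603692
```

```bash
python3 -m creep '{"translation":[[0,0,0],[0,0,0],[0,0,0]],"spin":[0,0,0],"gripper":[0,0,0]}' 7
python3 -c "
from h import *;tilt()"
python3 -m creep '{"translation":[[0,0,0],[0,0,0],[0,0,0]],"spin":[0,0,0],"gripper":[0,0,0]}' 5.5
python3 -c "
from h import *;tilt()"
```

```text
t: 14.6
eef_pos: [0.5762, -0.1037, 0.0945]
ee_rot: [-3.142, -0.0, -3.022]
force: [-0.6, 0.9, -3.5]
width: 0.0538
gripper_force: 7.0
side along -20 lat -1 dz -76 tilt -0.02 0.89
side along -18 lat -3 dz -74 tilt -0.01 0.56
top along -18 lat 2 dz -77 tilt 0.01 0.44
top along -16 lat 4 dz -78 tilt 0.03 0.41
t 14.6 f [-0.27  0.03 -3.12] 6.994961118289211
t: 15.45
eef_pos: [0.5762, -0.1037, 0.0946]
ee_rot: [3.142, -0.0, -3.022]
force: [-0.1, 0.1, -3.1]
width: 0.0534
gripper_force: 5.5
side along -21 lat -1 dz -77 tilt -0.04 0.84
side along -19 lat -4 dz -77 tilt -0.01 0.69
top along -14 lat -1 dz -77 tilt 0.05 0.52
top along -17 lat 0 dz -78 tilt 0.02 0.63
t 15.45 f [-0.22 -0.69 -3.35] 5.497245569531124
```

```bash
python3 -m creep '{"translation":[[0,0,-10],[0,0,-10],[0,0,-6],[0,0,0]],"spin":[0,0,0,0],"gripper":[0,0,0,0]}' 6
python3 -m creep '{"translation":[[-6.7,-0.8,3.6],[-7,-0.8,3.1],[-7.3,-0.9,2.3],[-7.5,-0.9,1.8],[0,0,0]],"spin":[0,0,0,0,0],"gripper":[0,0,0,0,0]}'
python3 -c "
from h import *;tilt()"
```

```text
t: 16.4
eef_pos: [0.5758, -0.1037, 0.0674]
ee_rot: [3.142, -0.001, -3.022]
force: [-0.8, 0.1, -4.4]
width: 0.0543
gripper_force: 6.0
t: 16.9
eef_pos: [0.5465, -0.1073, 0.0799]
ee_rot: [3.141, 0.0, -3.022]
force: [1.1, -0.1, -2.7]
width: 0.0543
gripper_force: 6.0
side along -18 lat -3 dz -69 tilt -0.03 0.7
t 16.9 f [-0.4   0.05 -2.83] 5.999494716525078
```

```bash
python3 -m creep '{"translation":[[0,0,20],[35,-4,10],[35,-4,0],[35,-4,0],[35,-4,0],[0,0,0]],"spin":[0,0.03,0.03,0,0,0],"gripper":[0,0,0,0,0,0]}' 12
python3 -c "
from h import *;tilt()
im=cams.grab_frame('top')['img'];cv2.imwrite('pics/t2.png',cv2.resize(im[100:300,220:480],(780,600))[:,:,::-1])"
```

```text
t: 18.05
eef_pos: [0.6914, -0.1237, 0.1081]
ee_rot: [-3.141, 0.001, -2.962]
force: [-1.5, 1.3, -4.5]
width: 0.0539
gripper_force: 12.0
side along -19 lat -1 dz -72 tilt -0.03 0.89
side along -25 lat -1 dz -75 tilt -0.09 0.79
top along -24 lat 3 dz -72 tilt -0.09 0.73
top along -23 lat 4 dz -71 tilt -0.08 0.66
t 18.05 f [ 0.53 -0.48 -4.19] 11.999410931020975
```

View pics/t2.png

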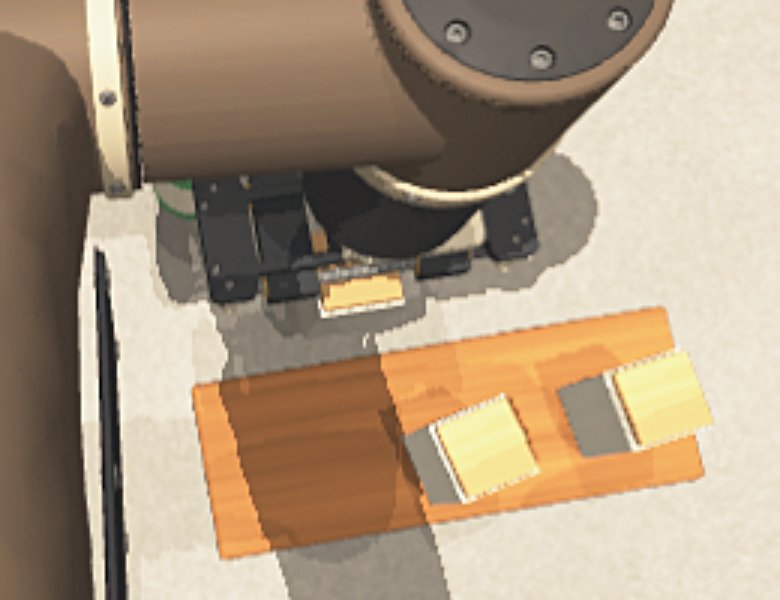

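```bash
python3 -c "
from h import *
f=cams.grab_frame('top');print(ray(f,np.array([[200,382],[360,357],[660,310]])/3+[219.7,99.7],.012).round(4))"
python3 -m creep '{"translation":[[0,0,-20],[0,0,-20],[0,0,-8],[0,0,0],[0,0,0]],"spin":[0,0,0,0,0],"gripper":[0,0,0,0,0]}' 10
python3 -c "
from h import *;tilt()"
```

```text
[[ 0.6102 -0.0341  0.012 ]
 [ 0.6315 -0.1527  0.012 ]
 [ 0.6718 -0.3757  0.012 ]]
t: 19.2
eef_pos: [0.6882, -0.1232, 0.062]
ee_rot: [-3.141, 0.001, -2.961]
force: [-0.8, -0.2, -3.4]
width: 0.0538
gripper_force: 10.0
side along -20 lat -3 dz -72 tilt -0.03 0.7
side along -20 lat -4 dz -73 tilt -0.03 0.74
top along -18 lat 0 dz -75 tilt -0.0 0.56
top along -19 lat 0 dz -73 tilt -0.02 0.79
t 19.2 f [ 0.04  0.42 -3.43] 9.999338211491704
```

```bash
python3 -m creep '{"translation":[[-5,-1,-4],[-9,-1.6,0],[-5,-0.9,2],[-5,-0.9,3],[-5.5,-1,2.3],[-5.5,-1,2.2],[0,0,0]],"spin":[0,0,0,0,0,0,0],"gripper":[0,0,0,0,0,0,0]}' 8
python3 -c "
from h import *;tilt()"
```

```text
t: 20.45
eef_pos: [0.652, -0.1297, 0.0676]
ee_rot: [-3.142, 0.0, -2.962]
force: [-0.3, 0.7, -3.6]
width: 0.0542
gripper_force: 8.0
side along 4 lat -2 dz -75 tilt 0.29 0.72
side along 6 lat -2 dz -79 tilt 0.31 0.87
top along 11 lat -1 dz -77 tilt 0.37 0.58
top along 5 lat 2 dz -80 tilt 0.29 0.56
t 20.45 f [ 0.09  0.29 -3.54] 7.999736778438091
```

Rotating as planned (≈0.3 rad). Continue to ~0.62.

```bash
python3 -m creep '{"translation":[[-5.7,-1,1.4],[-5.7,-1,1.2],[-5.8,-1,0.6],[-5.8,-1,0.5],[-1,0,0],[0,0,0]],"spin":[0,0,0,0,0,0],"gripper":[0,0,0,0,0,0]}' 8
python3 -c "
from h import *;tilt()"
```

```text
t: 21.6
eef_pos: [0.6284, -0.1336, 0.0709]
ee_rot: [-3.142, 0.0, -2.962]
force: [0.0, -0.3, -1.7]
width: 0.054
gripper_force: 8.0
side along 31 lat -1 dz -70 tilt 0.65 0.7
side along 29 lat -3 dz -74 tilt 0.61 0.65
top along 32 lat -1 dz -71 tilt 0.66 0.89
top along 35 lat 3 dz -73 tilt 0.67 0.73
t 21.6 f [ 0.64  0.13 -1.77] 7.999469472561032
```

```bash
python3 -m creep '{"translation":[[0,0,0],[0,0,10],[0,0,20],[0,0,30],[0,0,40],[0,0,40],[0,0,30],[0,0,10]],"spin":[0,0,0,0,0,0,0,0],"gripper":[0,0,0,0,0,0,0,0]}' 30
python3 -m creep '{"translation":[[-7,17,0],[-14,34,0],[-14,35,0],[-14,35,0],[-14,35,0],[-14,35,0],[-14,35,0],[-14,34,0]],"spin":[-0.04,-0.05,-0.05,-0.05,-0.05,-0.05,-0.05,-0.04],"gripper":[0,0,0,0,0,0,0,0]}'
python3 -m creep '{"translation":[[-14,34,0],[-14,34,0],[-8,17,0],[0,0,0],[0,0,0]],"spin":[0,0,0,0,0],"gripper":[0,0,0,0,0]}'
python3 -c "
from h import *;tilt()
for c in('side','top'):cams.grab_frame(c);print([np.round(d['centre'],3) for d in nets.pinpoint(c,'phone')],[np.round(d['centre'],3) for d in nets.pinpoint(c,'tin_a')])
im=cams.grab_frame('side')['img'];cv2.imwrite('pics/s3.png',im[:,:,::-1])"
```

```text
t: 22.95
eef_pos: [0.6296, -0.1338, 0.2552]
ee_rot: [-3.14, 0.005, -2.962]
force: [0.9, 0.7, -3.2]
width: 0.0539
gripper_force: 30.0
t: 23.75
eef_pos: [0.522, 0.1274, 0.2496]
ee_rot: [-3.141, -0.002, 2.939]
force: [0.6, 0.4, -3.4]
width: 0.0539
gripper_force: 30.0
t: 24.25
eef_pos: [0.4869, 0.2114, 0.2498]
ee_rot: [-3.14, -0.001, 2.943]
force: [0.1, -0.1, -3.8]
width: 0.0541
gripper_force: 30.0
side along 29 lat -3 dz -72 tilt 0.62 0.89
side along 30 lat -3 dz -70 tilt 0.63 0.79
top along 35 lat -2 dz -71 tilt 0.68 0.74
top along 33 lat 4 dz -73 tilt 0.65 0.66
t 24.25 f [-0.5   0.48 -3.53] 29.999094754457474
[array([0.584, 0.191, 0.097])] [array([0.516, 0.201, 0.199])]
[array([0.583, 0.194, 0.094]), array([ 0.768, -0.026, -0.002])] [array([0.52 , 0.206, 0.195]), array([ 0.598, -0.332,  0.012]), array([ 0.562, -0.22 ,  0.008])]
```

View pics/s3.png

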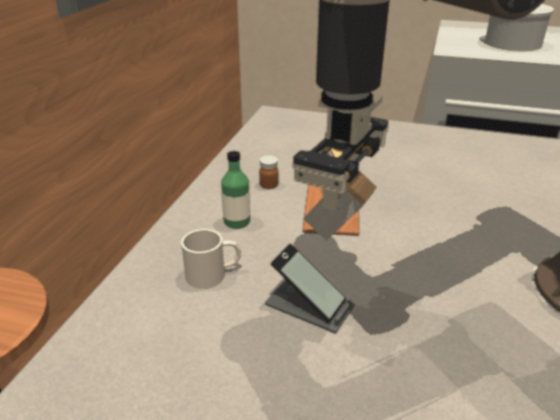

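The picture shows the tin at about (340, 205), tilted with its underside facing the phone lens at (285, 257). The mug, bottle and jar are where they were. The two light tins show standing in the top view.

```bash
python3 -m creep '{"translation":[[0,0,0],[0,0,0],[0,0,0],[0,0,0]],"spin":[0,0,0,0],"gripper":[0,0,0,0]}' 30
python3 -c "
from station import arm;print(arm.job_done())"
```

```text
t: 25.55
eef_pos: [0.4877, 0.2115, 0.2506]
ee_rot: [3.142, 0.0, 2.941]
force: [-0.4, 0.5, -3.9]
width: 0.0539
gripper_force: 30.0
the job is handed in; nothing more can be done
None
```

The full tin, the one at the phone end of the row (about 0.36 kg by weight), is held about 12 cm from the phone's front camera with its underside facing the lens to within about 0.05 rad; both empty tins are back standing on the board, and the job was handed in at about 25.6 s with no verdict shown.

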